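# Empty the galley tray over the bin rim

## Task

Clear the spent spacing slugs off the galley tray: first lift the inking roller off the bin and lay it in the two V notches of its rest, well settled and midway between the plates. Then carry the tray level by its handle to the bin, hook it on the rim of the long wall nearest the tray so that the runner under its open end catches outside the wall, and, keeping it on the rim as the pivot, tip it steeply over until all four slugs have fallen into the bin. Finally lay the empty tray flat in the middle of its wooden board, as it lay before, and leave the other things on the bench where they are.

Things in the scene. Friction and masses are not known exactly. Their poses are not given: they have to be found in the camera images.
- tray_handle (a point): Middle of the galley tray's handle, in the tray's axes (z up when flat). Steel tray 120 wide (x) and 190 long (y), 22 high walls on three sides, open pouring end at +y. The handle is a round bar 14 thick along x, its axis 125 above the tray's lowest face, 120 clear between two side posts, over the tray's middle and centre of mass. It can turn about its axis in a grip. About 0.5 kg loaded.
- tray_runner (a point): Middle of the corner where the forward (+y) face of the front runner meets the underside of the tray's floor: 60 ahead (+y) of the handle's axis and 113 below it, in the tray's axes. Two runners 8 thick and 12 deep cross the tray's underside and carry it, the rear one 85 behind the handle. This corner hooks over the bin's wall.
- tray_edge (a point): Middle of the tray's pouring edge, on the underside of the 3 thick floor: 95 ahead (+y) of the handle's axis, 113 below it, so 35 beyond the front runner. Axes are the tray's.
- board: Dark wooden board, 170 (x) x 240 (y) x 6 thick, fixed to the bench, on which the tray lies at first, its middle over the board's middle and lengthwise along the board's y. Origin at the middle of its underside.
- bin: Grey open steel bin, fixed to the bench: outside 220 (x) x 170 (y) x 100 tall, walls 6 thick, floor 6. Origin at the middle of its underside, z up. Its long side at its own -y, about to the robot's right, faces the tray.
- bin_rim (a point): Middle of the top of the bin's long wall on its -y side, half-way through the wall: 82 from the bin's middle, 100 up. Axes are the bin's.
- roller_center (a point): Centre of the inking roller: black rubber cylinder, 36 thick and 120 long, with a steel shaft 14 thick with round ends that sticks out 50 at each end (220 overall) along its own x. About 0.3 kg. It lies at first across the bin's mouth, its shaft ends on the two long walls' rims, the rubber between the walls.
- rest: Green roller rest, fixed to the bench: base 200 (x) x 70 (y) x 8 and two upright plates, 12 thick, 82 either side of the middle along x, each with a 90 degree V notch open upwards, its bottom 40 up, 18 deep; plates 58 high, about 53 wide. The roller's shaft ends go in the notches, the rubber between the plates. Origin: middle of the underside; x along the seated shaft.
- rest_seat (a point): Where the roller's centre is when it is seated: 50 above the rest's origin. Axes are the rest's.
- slug1_center (a point): Centre of a loose aluminium spacing slug, 50 x 14 x 20 tall, lying in the tray.
- slug2_center (a point): Centre of a loose aluminium spacing slug, 50 x 14 x 20 tall, lying in the tray.
- slug3_center (a point): Centre of a loose aluminium spacing slug, 36 x 20 x 20 tall, lying in the tray.
- slug4_center (a point): Centre of a loose aluminium spacing slug, 22 x 22 x 20 tall, lying in the tray.
- inktin: Bystander: small flat steel tin, 56 across, 36 tall. Origin at the middle of its underside.
- woodtype: Bystander: bare wooden printing block, 60 x 38 x 23 tall. Origin at the middle of its underside.
- bigtin: Bystander: round tin with a paper band, 90 across, 60 tall. Origin at the middle of its underside.
- solvent: Bystander: white bottle, 64 across, 170 tall. Origin at the middle of its underside.
- mug: Bystander: white mug, 76 across, 85 tall. Origin at the middle of its underside.

How it is judged:
On the way, in this order (a step that is already met when the one before it is completed fails the run):
1. the roller lies released in both V notches of the rest (x of roller_center in the frame of rest between -0.018 and 0.018 m and y of roller_center in the frame of rest between -0.003 and 0.003 m and z of roller_center in the frame of rest below 0.053 m and angle between the x axis of roller_center and the x axis of rest, either way round below 0.06 rad and contact force between roller and the fingers below 0.1 N), for 0.2 s.
2. the tray, held about level, is hooked on the bin's near long wall: its pouring end reaches over the wall into the bin and it rests on or bears against the rim (y of tray_edge in the frame of bin between -0.078 and -0.024 m and x of tray_edge in the frame of bin between -0.07 and 0.07 m and contact force between tray and bin above 0.2 N and angle between tray_handle's own z axis and vertical below 0.2 rad), for 0.2 s.
3. the tray is tipped over steeply (more than 45 degrees) about the rim, still bearing on it, and all four slugs are in the bin (angle between tray_handle's own z axis and vertical above 0.79 rad and distance between tray_edge and bin_rim below 0.085 m and contact force between tray and bin above 0.2 N and x of slug1_center in the frame of bin between -0.106 and 0.106 m and y of slug1_center in the frame of bin between -0.081 and 0.081 m and z of each of slug1_center, slug2_center, slug3_center, slug4_center in the frame of bin below 0.085 m and x of slug2_center in the frame of bin between -0.106 and 0.106 m and y of slug2_center in the frame of bin between -0.081 and 0.081 m and x of slug3_center in the frame of bin between -0.106 and 0.106 m and y of slug3_center in the frame of bin between -0.081 and 0.081 m and x of slug4_center in the frame of bin between -0.106 and 0.106 m and y of slug4_center in the frame of bin between -0.081 and 0.081 m), for 0.1 s.
At the end, for the whole second after the job is handed in: Roller in both V notches (within 18 mm of the middle lengthwise, 3 mm across and above its seat, 0.06 rad); all four slugs in the bin, below 85 mm; tray flat on its board (handle within 30 mm of the board's middle each way, 0.2 rad; tilt under 0.05 rad); roller and tray at rest (x of roller_center in the frame of rest between -0.018 and 0.018 m and y of roller_center in the frame of rest between -0.003 and 0.003 m and z of roller_center in the frame of rest below 0.053 m and angle between the x axis of roller_center and the x axis of rest, either way round below 0.06 rad and x of slug1_center in the frame of bin between -0.106 and 0.106 m and y of slug1_center in the frame of bin between -0.081 and 0.081 m and z of each of slug1_center, slug2_center, slug3_center, slug4_center in the frame of bin below 0.085 m and x of slug2_center in the frame of bin between -0.106 and 0.106 m and y of slug2_center in the frame of bin between -0.081 and 0.081 m and x of slug3_center in the frame of bin between -0.106 and 0.106 m and y of slug3_center in the frame of bin between -0.081 and 0.081 m and x of slug4_center in the frame of bin between -0.106 and 0.106 m and y of slug4_center in the frame of bin between -0.081 and 0.081 m and x of tray_handle in the frame of board between -0.03 and 0.03 m and y of tray_handle in the frame of board between -0.03 and 0.03 m and z of tray_handle in the frame of board below 0.135 m and angle between tray_handle's own z axis and vertical below 0.05 rad and angle between the y axis of tray_handle and the y axis of board, either way round below 0.2 rad and linear speed of each of tray, roller below 0.02 m/s); the robot touches nothing.
It fails at once if the tray is tipped more than 40 degrees in the air, with its pouring edge away from the bin's rim (angle between tray_handle's own z axis and vertical above 0.7 rad and distance between tray_edge and bin_rim above 0.1 m).
It fails at once if a bystander is moved by more than 20 mm (distance of any of inktin, woodtype, bigtin, solvent, mug from where it was at the start of the episode above 0.02 m).
It also fails if it takes over 72 s, if anything falls off the work surface, if the arm or the gripper's body presses on something with over 40 N, if the wrist force passes 120 N, or if a joint passes its speed limit or range.

## Robot

A 7-joint arm with a two-finger parallel gripper is mounted at the origin on the work surface. World frame = base frame: x ahead of the robot, y to its left, z up, the work surface at z = 0. Lengths are in m, angles in rad, forces in N, time in s.
With the tool pointing down it reaches from about 0.425 to 0.925 m from the base axis. Payload 6.8 kg.
Tool frame: the origin (TCP) lies at the very end of the fingers, on their centre line; the grasp point (between the pads) lies 19 mm behind it; z points along the fingers, y is the line along which they close (so a half turn about z gives the same grasp; the last joint's range is limited). The gripper opens to 85 mm and grips with 20 to 120 N. Pads are 22 mm wide; open, the fingers measure 114 mm over their backs; the gripper's body (76 mm by 85 mm) begins 54 mm behind the grasp point. The pads swing forward as they close: fully open they stand 13 mm farther back than shut.
Start: joints at [-1.277, 0.477, 0.022, 1.555, -0.011, 1.109, -0.083], TCP at [0.264, 0.621, 0.231] pointing down, gripper open.
Joint ranges: [-2.96, 2.96], [-0.34, 2.1], [-1.41, 1.46], [0.24, 2.44], [-1.37, 4.51], [0.17, 1.92], [-2.96, 2.96]. Speed limits (rad/s): [2.39, 2.39, 3.14, 3.14, 3.14, 3.14, 3.14].

## Interface

Orientations are given as a rotation vector (axis times angle).
In Python, from bench import r gives the robot as it stands.
- The arm moves only by the shell command python3 -m jog 'ROWS' [FORCE]. ROWS is JSON, a list of rows, each an object of numbers: "fingers": the finger opening in m, from 0 to 0.0854; "x", "y", "z": the shift along the tool's x, y, z in m; "rx", "ry", "rz": the turn, a rotation vector about the tool's x, y, z in degrees. In form: [{"fingers": .., "x": .., "y": .., "z": .., "rx": .., "ry": .., "rz": ..}, ...]. A call has 1 to 8 rows; each row shifts and turns the commanded pose from where the row before left it, along the tool's axes as they then stand; what a row does not reach is not made up. A row lasts 1/8 s, in which the tool goes at most 62.5 mm and 10.7 degrees, less where a joint would pass 70% of its speed; a pose out of reach is approached as far as the arm can. A call is refused whole if a number of a shift passes 0.0625 or a number of a turn 10.7, either way. A call with a gripper value outside its range is refused whole. The fingers move at their own pace and stop on an object; FORCE is the grip in N (left out, the last holds). Time passes only in rows, so rows that do not move let the fingers close. It gives the time, the measured TCP pose, the force, the opening and the grip force at its end, in the units of the state.
- r.get_obs(): the state, without advancing time (a new reading comes with each control period).
- r.grab_frame(name): name is "scene" or "top"; returns (picture, depth): 480x640x3 uint8, red, green, blue; 480x640 float32, m along the optical axis (not along the pixel's ray), 0 where there is no reading.
- r.get_calibration(name): a dict with "mtx" (3x3 intrinsics, pixels), "dist" ([k1, k2, p1, p2, k3] as OpenCV has them; the pictures are not rectified), "extrinsics" (4x4, takes a point from camera to world coordinates). Camera axes: x right, y down, z forward; pixel columns grow to the right and rows downward; lengths in m; the calibration is good to about 2 mm. A picture is of the moment at which its call begins. get_calibration takes no time and is no camera call.
- r.hand_in(): hands the job in; it is judged then, once.
Trained networks look in the newest picture that a camera, given by its name, has taken for a name from the list of things; names that differ only in an ending like _2 or _b are one class to them, and where a whole thing is asked for, a point or a joint stands for the part that bears it (a point fixed in the world has none). Each returns a list of dicts, best first, with "score" (0 to 1); they miss things now and then, are a little off and sometimes report something else, mostly with a low value. They report only what shows in the picture. A call takes as long as a camera call.
- r.search_frame(target, camera): "xyz" ([x, y, z] in m, in world coordinates, good to about 4 mm: the middle of the surface that is visible of it).
- r.landmark_of(target, camera): "xyz" ([x, y, z] in m, in world coordinates, good to about 4 mm: a listed point, or the origin of a listed thing).
The state is a dict: "clock": time; "joints": joint angles; "qvel": joint speeds; "tau": joint torques, N m; "tcp_pos": TCP position; "orientation": TCP orientation; "contact_force": force on the tool from outside, world axes, zero at the start; "moment": the same for the moment, N m; "grip_width": finger opening in m; "gripper_force": force on a finger pad.
Only numpy, scipy, OpenCV 4.12 (cv2) and the standard library are available. Lean on these libraries where they do the work, as an engineer would, in place of code of your own. Each camera call takes 0.05 s, during which the arm holds its last target. There are 200 camera calls.

## Working session

There is one attempt and no reset: what is moved stays moved. The work goes in short steps, Python scripts to look and compute and a shell command to move; the robot and the scene stay as the last step left them, time stands still between calls to the robot, and variables do not carry over. Pictures are saved under pics/ and viewed, at most 10 in all, crops included, and the job is handed in when it is done.

```bash
mkdir -p pics; ls; python3 - <<'E'
from bench import r
import cv2,numpy as np
o=r.get_obs();print(o)
for c in("scene","top"):
    p,d=r.grab_frame(c);cv2.imwrite(f"pics/{c}0.png",p[:,:,::-1])
    k=r.get_calibration(c);print(c,np.round(k["extrinsics"],3).tolist(),np.round(k["mtx"],1).tolist())
    for n in["tray_handle","tray_edge","board","bin","bin_rim","roller_center","rest","rest_seat","inktin","woodtype","bigtin","solvent","mug"]:
        print(n,[(np.round(x["xyz"],3).tolist(),round(x["score"],2)) for x in r.landmark_of(n,c)[:2]])
E
```

```text
pics
{'clock': 0.0, 'joints': array([-1.27709387,  0.47783738,  0.02233734,  1.55650214, -0.01148967,
        1.10931714, -0.08310791]), 'qvel': array([ 0.00021876, -0.00054715,  0.00120779, -0.00138915, -0.00183124,
       -0.00052671, -0.00120291]), 'tau': array([-4.91470331e-06, -5.96447933e+01,  1.60808869e+00, -2.81184751e+01,
        1.24994642e-02,  9.60174773e-03,  1.09158182e-05]), 'tcp_pos': array([0.26375041, 0.62065598, 0.2302793 ]), 'orientation': array([-6.26835131e-01, -3.07818186e+00,  3.01821090e-03]), 'contact_force': array([ 0.03487712, -0.35499448,  0.29518812]), 'moment': array([ 0.04319761, -0.03294413, -0.03758965]), 'gripper_force': 0.0, 'grip_width': 0.08552655132793864}
scene [[0.731, 0.383, -0.565, 1.154], [0.682, -0.38, 0.625, -0.656], [0.024, -0.842, -0.539, 0.698], [0.0, 0.0, 0.0, 1.0]] [[510.4, 0.0, 314.4], [0.0, 510.4, 235.2], [0.0, 0.0, 1.0]]
tray_handle [([0.477, -0.261, 0.13], 0.73)]
tray_edge [([0.489, -0.168, 0.017], 0.72)]
board [([0.478, -0.26, 0.134], 0.38), ([0.486, -0.2, 0.018], 0.35)]
bin [([0.526, 0.252, -0.001], 0.91), ([0.453, -0.292, 0.0
[... 625 characters left out ...]
ray_handle [([0.48, -0.26, 0.128], 0.75), ([0.522, 0.25, -0.002], 0.46)]
tray_edge [([0.492, -0.169, 0.02], 0.65)]
board []
bin [([0.522, 0.25, -0.0], 0.87), ([0.552, 0.248, 0.108], 0.38)]
bin_rim [([0.507, 0.171, 0.1], 0.58)]
roller_center [([0.552, 0.247, 0.11], 0.73)]
rest [([0.66, -0.054, 0.002], 0.64), ([0.662, -0.053, 0.053], 0.45)]
rest_seat [([0.478, -0.26, 0.129], 0.68), ([0.663, -0.053, 0.051], 0.66)]
inktin [([0.533, -0.03, -0.002], 0.86), ([0.389, -0.021, 0.001], 0.44)]
woodtype [([0.388, -0.023, -0.0], 0.77)]
bigtin [([0.724, -0.337, 0.002], 0.92), ([0.488, -0.204, 0.02], 0.17)]
solvent [([0.737, 0.272, 0.0], 0.61), ([0.388, -0.025, 0.004], 0.2)]
mug [([0.64, 0.41, 0.006], 0.8)]
```

View pics/scene0.png

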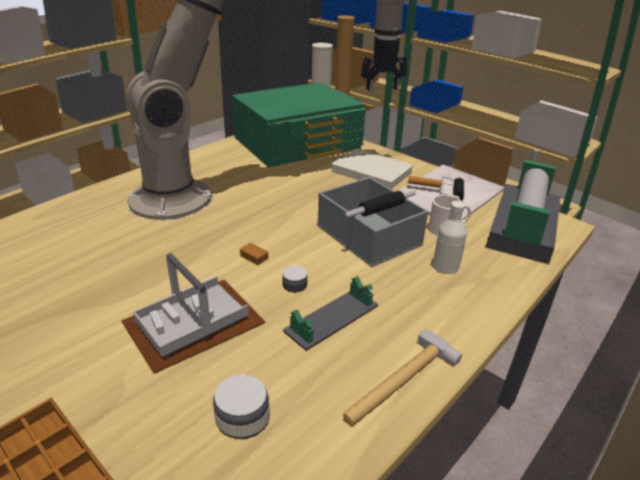

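View pics/top0.png

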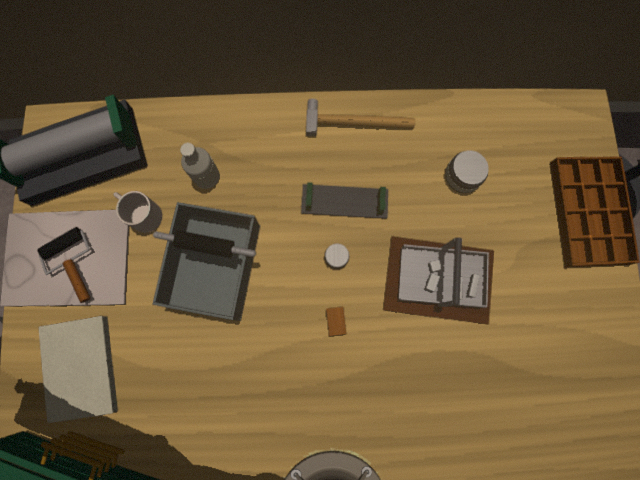

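The scene picture shows the roller across the bin at about (382,203), the rest at (332,315), the tray at (195,310) and the inktin at (295,278). The top picture shows the bin around (207,262), the roller at (205,243), the rest at (345,200) and the tray at (445,275) with its open end to the left. Next I measure the headings from depth.

```bash
cat > h.py <<'E'
from bench import r
import cv2,numpy as np
from scipy.spatial.transform import Rotation as R
def cloud(c,frame=None):
    p,d=frame or r.grab_frame(c);k=r.get_calibration(c)
    v,u=np.nonzero(d>0)
    n=cv2.undistortPoints(np.stack([u,v],1).astype(float)[:,None],np.array(k["mtx"]),np.array(k["dist"]))[:,0]
    z=d[v,u];P=np.c_[n*z[:,None],z]
    E=np.array(k["extrinsics"]);return P@E[:3,:3].T+E[:3,3],p[v,u]
def box(P,c,rad,lo,hi):
    m=(np.hypot(P[:,0]-c[0],P[:,1]-c[1])<rad)&(P[:,2]>lo)&(P[:,2]<hi);return P[m]
def line(Q):
    m=Q.mean(0);w=np.linalg.svd(Q-m,full_matrices=0)[2][0];t=(Q-m)@w
    e=[m+w*t.min(),m+w*t.max()];return np.round(m,4),np.round((e[0]+e[1])/2,4),round(np.degrees(np.arctan2(w[1],w[0]))%180,1),round(np.ptp(t),3),len(Q)
def rect(Q):
    c,s,a=cv2.minAreaRect(Q[:,:2].astype(np.float32));return np.round(c,4),np.round(s,3),round(a,1),len(Q)
E
python3 - <<'E'
from h import *
for c in("top","scene"):
    P,C=cloud(c);print(c)
    print("bench z",np.median(box(P,(.45,.05),.03,-.02,.02)[:,2]))
    Q=box(P,(.522,.25),.16,.09,.103);print("bin",rect(Q),np.percentile(box(P,(.522,.25),.16,.09,.15)[:,2],[20,50,80]))
    Q=box(P,(.552,.247),.12,.104,.14);print("roller",line(Q),Q[:,2].max())
    Q=box(P,(.661,-.053),.13,.03,.07);print("rest",rect(Q),line(Q),Q[:,2].max())
    Q=box(P,(.48,-.26),.10,.115,.16);print("handle",line(Q),np.percentile(Q[:,2],[5,95]))
    Q=box(P,(.48,-.26),.15,.012,.06);print("tray",rect(Q))
    m=(np.hypot(P[:,0]-.48,P[:,1]+.26)<.2)&(P[:,2]<.015)&(P[:,2]>-.01)&(C.sum(1)<230)&(C[:,0]>C[:,2]+15)
    print("board",rect(P[m]))
E
```

```text
top
bench z 5.7631250340972606e-05
bin (array([0.5228, 0.2478]), array([0.172, 0.221]), 77.8, 1229) [0.09852717 0.10843434 0.12213897]
roller (array([0.5524, 0.2424, 0.1189]), array([0.553 , 0.2451, 0.1189]), np.float64(77.6), np.float64(0.219), 1329) 0.12930877455007306
rest (array([ 0.6101, -0.0498]), array([0.178, 0.157]), 86.1, 524) (array([ 0.6115, -0.0472,  0.0428]), array([ 0.6224, -0.0677,  0.044 ]), np.float64(118.2), np.float64(0.189), 524) 0.060715705212482485
handle (array([ 0.4783, -0.2614,  0.1352]), array([ 0.4795, -0.2615,  0.1352]), np.float64(173.1), np.float64(0.134), 520) [0.1292582  0.13928367]
tray (array([ 0.4794, -0.2636]), array([0.192, 0.134]), 82.9, 4521)
board (array([ 0.5109, -0.2447]), array([0.283, 0.238]), 80.1, 2806)
scene
bench z 0.000778217812431814
bin (array([0.522 , 0.2408]), array([0.188, 0.226]), 77.2, 1095) [0.09521872 0.10096225 0.11628192]
roller (array([0.5586, 0.2352, 0.1167]), array([0.5605, 0.2429, 0.1168]), np.float64(76.5), np.float64(0.216), 738) 0.12852028891528255
rest (array([ 0.6119, -0.0472]), array([0.181, 0.161]), 84.7, 757) (array([ 0.6387, -0.0566,  0.0427]), array([ 0.6386, -0.0546,  0.0427]), np.float64(93.2), np.float64(0.184), 757) 0.06030309565506997
handle (array([ 0.4882, -0.2656,  0.1346]), array([ 0.478 , -0.2644,  0.1349]), np.float64(173.3), np.float64(0.136), 480) [0.11967588 0.14040982]
tray (array([ 0.4797, -0.2622]), array([0.193, 0.133]), 82.5, 4542)
board (array([ 0.5036, -0.256 ]), array([0.257, 0.22 ]), 78.8, 2250)
```

```bash
cat >> h.py <<'E'
def rel(xyz,yaw):
    """shift in present tool axes, and turn (tool axes, deg), to a tool-down pose with tool y at yaw deg"""
    o=r.get_obs();A=R.from_rotvec(o["orientation"]).as_matrix();a=np.radians(yaw)
    y=np.array([np.cos(a),np.sin(a),0]);z=np.array([0,0,-1.]);B=np.c_[np.cross(y,z),y,z]
    d=np.array(xyz)-o["tcp_pos"]
    print("t",o["clock"],"shift",np.round(A.T@d,4),"turn",np.round(R.from_matrix(A.T@B).as_rotvec(degrees=True),1),"shift after turn",np.round(B.T@d,4))
E
python3 - <<'E'
from h import *
rel((.5525,.246,.25),-12.4)
P,C=cloud("top");Q=box(P,(.661,-.053),.13,.03,.07);Q=Q[Q[:,0]>.61];print(rect(Q),line(Q))
P,C=cloud("scene");Q=box(P,(.661,-.053),.13,.03,.07);Q=Q[Q[:,0]>.61];print(rect(Q),line(Q))
E
```

```text
t 1.5 shift [-0.4123 -0.2325 -0.0187] turn [ 0.  -0.  79.4] shift after turn [-0.3046  0.3624 -0.0187]
(array([ 0.6633, -0.0538]), array([0.177, 0.056]), 84.1, 301) (array([ 0.6597, -0.0602,  0.0482]), array([ 0.6603, -0.0535,  0.0483]), np.float64(84.9), np.float64(0.177), 301)
(array([ 0.6628, -0.0528]), array([0.18 , 0.058]), 84.6, 592) (array([ 0.665 , -0.0622,  0.0445]), array([ 0.6659, -0.053 ,  0.0444]), np.float64(84.7), np.float64(0.18), 592)
```

```bash
python3 -m jog '[{"x":-0.052,"y":-0.029,"z":-0.002},{"x":-0.052,"y":-0.029,"z":-0.002},{"x":-0.052,"y":-0.029,"z":-0.002},{"x":-0.052,"y":-0.029,"z":-0.002},{"x":-0.052,"y":-0.029,"z":-0.002},{"x":-0.052,"y":-0.029,"z":-0.002},{"x":-0.05,"y":-0.029,"z":-0.002},{"x":-0.05,"y":-0.029,"z":-0.002}]'; python3 -m jog '[{"rz":10},{"rz":10},{"rz":10},{"rz":10},{"rz":10},{"rz":10},{"rz":10},{"rz":9.4}]'; python3 -m jog '[{},{}]'; python3 -c "
from h import *
rel((.5525,.246,.088),-12.4);print(r.get_obs()['joints'].round(2))"
```

```text
t 1.6 shift [-0.4123 -0.2325  0.1433] turn [ 0.  -0.  79.4] shift after turn [-0.3046  0.3624  0.1433]
[-1.28  0.48  0.02  1.56 -0.01  1.11 -0.08]validation failed for argument at $[0]...
validation failed for argument at $[0]...
validation failed for argument at $[0]...
```

All the fields seem to be required in every row.

```bash
python3 -m jog '[{"fingers":0.085,"x":-0.052,"y":-0.029,"z":-0.002,"rx":0,"ry":0,"rz":0},{"fingers":0.085,"x":-0.052,"y":-0.029,"z":-0.002,"rx":0,"ry":0,"rz":0},{"fingers":0.085,"x":-0.052,"y":-0.029,"z":-0.002,"rx":0,"ry":0,"rz":0},{"fingers":0.085,"x":-0.052,"y":-0.029,"z":-0.002,"rx":0,"ry":0,"rz":0},{"fingers":0.085,"x":-0.052,"y":-0.029,"z":-0.002,"rx":0,"ry":0,"rz":0},{"fingers":0.085,"x":-0.052,"y":-0.029,"z":-0.002,"rx":0,"ry":0,"rz":0},{"fingers":0.085,"x":-0.05,"y":-0.029,"z":-0.002,"rx":0,"ry":0,"rz":0},{"fingers":0.085,"x":-0.05,"y":-0.029,"z":-0.002,"rx":0,"ry":0,"rz":0}]'; python3 -m jog '[{"fingers":0.085,"x":0,"y":0,"z":0,"rx":0,"ry":0,"rz":10},{"fingers":0.085,"x":0,"y":0,"z":0,"rx":0,"ry":0,"rz":10},{"fingers":0.085,"x":0,"y":0,"z":0,"rx":0,"ry":0,"rz":10},{"fingers":0.085,"x":0,"y":0,"z":0,"rx":0,"ry":0,"rz":10},{"fingers":0.085,"x":0,"y":0,"z":0,"rx":0,"ry":0,"rz":10},{"fingers":0.085,"x":0,"y":0,"z":0,"rx":0,"ry":0,"rz":10},{"fingers":0.085,"x":0,"y":0,"z":0,"rx":0,"ry":0,"rz":10},{"fingers":0.085,"x":0,"y":0,"z":0,"rx":0,"ry":0,"rz":9.4}]'; python3 -c "
from h import *
rel((.5525,.246,.088),-12.4);print(r.get_obs()['joints'].round(2))"
```

```text
clock: 2.6
tcp_pos: [0.5535, 0.2451, 0.2477]
orientation: [0.627, 3.078, 0.001]
contact_force: [0.1, 0.4, 1.0]
grip_width: 0.085
gripper_force: 0.0
clock: 3.6
tcp_pos: [0.5524, 0.2467, 0.2474]
orientation: [-2.454, -1.961, -0.0]
contact_force: [-0.2, -0.2, 0.1]
grip_width: 0.0851
gripper_force: 0.0
t 3.6 shift [-0.0007  0.0002  0.1594] turn [ 0.  -0.  -0.3] shift after turn [-0.0007  0.0003  0.1594]
[-0.87  0.37  0.45  1.74 -0.18  1.08 -0.58]
```

```bash
python3 -m jog '[{"fingers":0.085,"x":0,"y":0,"z":0.05,"rx":0,"ry":0,"rz":0},{"fingers":0.085,"x":0,"y":0,"z":0.055,"rx":0,"ry":0,"rz":0},{"fingers":0.085,"x":0,"y":0,"z":0.04,"rx":0,"ry":0,"rz":0},{"fingers":0.085,"x":0,"y":0,"z":0.014,"rx":0,"ry":0,"rz":0},{"fingers":0.0,"x":0,"y":0,"z":0,"rx":0,"ry":0,"rz":0},{"fingers":0.0,"x":0,"y":0,"z":0,"rx":0,"ry":0,"rz":0},{"fingers":0.0,"x":0,"y":0,"z":0,"rx":0,"ry":0,"rz":0},{"fingers":0.0,"x":0,"y":0,"z":0,"rx":0,"ry":0,"rz":0}]' 50;python3 -m jog '[{"fingers":0.0,"x":0,"y":0,"z":0,"rx":0,"ry":0,"rz":0},{"fingers":0.0,"x":0,"y":0,"z":0,"rx":0,"ry":0,"rz":0},{"fingers":0.0,"x":0,"y":0,"z":-0.02,"rx":0,"ry":0,"rz":0},{"fingers":0.0,"x":0,"y":0,"z":-0.03,"rx":0,"ry":0,"rz":0},{"fingers":0.0,"x":0,"y":0,"z":-0.03,"rx":0,"ry":0,"rz":0},{"fingers":0.0,"x":0,"y":0,"z":0,"rx":0,"ry":0,"rz":0}]'; python3 -c "
from h import *
rel((.662,-.053,.1),-5.6)
for c in('top','scene'):
  f=r.grab_frame(c);P,C=cloud(c,f);t=r.get_obs()['tcp_pos']
  Q=box(P,t[:2],.12,.155,.21);m=(Q[:,2]<t[2]+.04);print(line(Q[m]),t,[(x['xyz'],x['score']) for x in r.landmark_of('roller_center',c)[:1]])
cv2.imwrite('pics/s1.png',f[0][:,:,::-1])"
```

```text
clock: 4.6
tcp_pos: [0.5541, 0.2472, 0.0902]
orientation: [2.449, 1.967, 0.006]
contact_force: [0.8, 0.2, 7.8]
grip_width: 0.0346
gripper_force: 49.5
clock: 5.35
tcp_pos: [0.5538, 0.2471, 0.1713]
orientation: [2.449, 1.968, 0.007]
contact_force: [-0.3, -0.5, -3.1]
grip_width: 0.0345
gripper_force: 50.7
t 5.35 shift [-0.27    0.1701  0.0709] turn [ 0.2 -0.2 -6.8] shift after turn [-0.2881  0.137   0.0713]
(array([0.5432, 0.2023, 0.1987]), array([0.5415, 0.1925, 0.1978]), np.float64(80.1), np.float64(0.112), 835) [0.55257708 0.24681508 0.16944135] [([0.5484, 0.247, 0.1905], 0.91)]
(array([0.5567, 0.2261, 0.1917]), array([0.5606, 0.2411, 0.1917]), np.float64(75.7), np.float64(0.216), 826) [0.55142313 0.2463737  0.16747067] [([0.5512, 0.2462, 0.1835], 0.83)]
```

```bash
python3 -m jog '[{"fingers":0.0,"x":0,"y":0,"z":0,"rx":0,"ry":0,"rz":-6.8},{"fingers":0.0,"x":-0.048,"y":0.0228,"z":0,"rx":0,"ry":0,"rz":0},{"fingers":0.0,"x":-0.048,"y":0.0228,"z":0,"rx":0,"ry":0,"rz":0},{"fingers":0.0,"x":-0.048,"y":0.0228,"z":0,"rx":0,"ry":0,"rz":0},{"fingers":0.0,"x":-0.048,"y":0.0228,"z":0,"rx":0,"ry":0,"rz":0},{"fingers":0.0,"x":-0.048,"y":0.0228,"z":0,"rx":0,"ry":0,"rz":0},{"fingers":0.0,"x":-0.048,"y":0.0228,"z":0,"rx":0,"ry":0,"rz":0},{"fingers":0.0,"x":0,"y":0,"z":0.03,"rx":0,"ry":0,"rz":0}]'; python3 -m jog '[{"fingers":0.0,"x":0,"y":0,"z":0.03,"rx":0,"ry":0,"rz":0},{"fingers":0.0,"x":0,"y":0,"z":0,"rx":0,"ry":0,"rz":0}]'; python3 -c "
from h import *
rel((.662,-.053,.03),-5.6)
for c in('top','scene'):
  f=r.grab_frame(c);P,C=cloud(c,f);t=r.get_obs()['tcp_pos']
  print(t,[[(np.round(x['xyz'],4),x['score']) for x in r.landmark_of(n,c)[:1]] for n in('rest_seat','roller_center')])
  Q=box(P,t[:2],.125,.09,.15);Q=Q[np.abs(Q[:,1]-t[1])>.07];print(line(Q))
  cv2.imwrite(f'pics/{c}1.png',f[0][:,:,::-1])
a=cv2.imread('pics/top1.png')[130:270,240:440];b=cv2.imread('pics/scene1.png')[200:380,230:430]
cv2.imwrite('pics/both1.png',np.hstack([cv2.resize(a,(400,280)),cv2.resize(b,(400,280))]))"
```

```text
clock: 6.55
tcp_pos: [0.6621, -0.0612, 0.1393]
orientation: [2.332, 2.096, 0.0]
contact_force: [-0.2, 0.2, -2.9]
grip_width: 0.0342
gripper_force: 50.7
clock: 6.8
tcp_pos: [0.6574, -0.0531, 0.1045]
orientation: [-2.324, -2.106, 0.009]
contact_force: [-0.1, 0.1, -4.0]
grip_width: 0.0347
gripper_force: 50.5
t 6.8 shift [0.0006 0.0051 0.0745] turn [-0.4  0.  -0. ] shift after turn [0.0005 0.0046 0.0745]
[ 0.65898251 -0.05329044  0.10660566] [[(array([ 0.4807, -0.2605,  0.1298]), 0.47)], [(array([ 0.478 , -0.2589,  0.1286]), 0.3)]]
(array([ 0.6556, -0.0542,  0.1258]), array([ 0.6557, -0.0536,  0.1258]), np.float64(84.2), np.float64(0.217), 169)
[ 0.66119245 -0.053419    0.10949545] [[(array([ 0.5338, -0.0262, -0.003 ]), 0.71)], [(array([ 0.7355,  0.2656, -0.0019]), 0.25)]]
(array([ 0.6609, -0.0852,  0.1298]), array([ 0.6641, -0.0551,  0.1298]), np.float64(83.9), np.float64(0.218), 238)
```

View pics/both1.png

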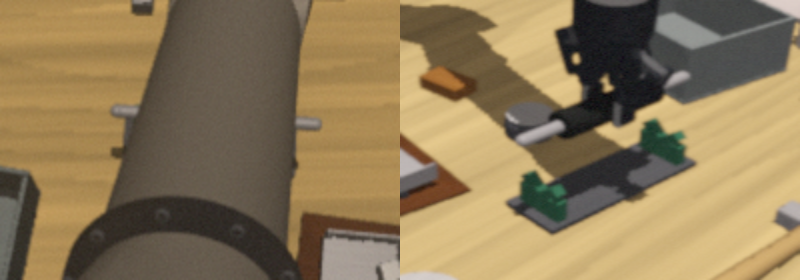

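The top half shows the shaft either side of the arm at (125,110) and (310,123). The scene half shows the roller held level, parallel to the rest and above it.

```bash
python3 -m jog '[{"fingers":0.0,"x":0,"y":0,"z":0,"rx":0,"ry":0,"rz":0},{"fingers":0.0,"x":0,"y":0,"z":0.025,"rx":0,"ry":0,"rz":0},{"fingers":0.0,"x":0,"y":0,"z":0.025,"rx":0,"ry":0,"rz":0},{"fingers":0.0,"x":0,"y":0,"z":0.013,"rx":0,"ry":0,"rz":0},{"fingers":0.0,"x":0,"y":0,"z":0,"rx":0,"ry":0,"rz":0},{"fingers":0.0,"x":0,"y":0,"z":0,"rx":0,"ry":0,"rz":0}]'; python3 -c "
from h import *
rel((.662,-.053,.035),-5.6)
for c in('top','scene'):
  P,C=cloud(c);t=r.get_obs()['tcp_pos']
  Q=box(P,t[:2],.125,.03,.08);Q=Q[np.abs(Q[:,1]-t[1])>.095];print(t,line(Q))
"
```

```text
clock: 7.85
tcp_pos: [0.6612, -0.0536, 0.0463]
orientation: [2.327, 2.109, 0.002]
contact_force: [-0.1, -0.0, -2.9]
grip_width: 0.0348
gripper_force: 50.7
t 7.85 shift [0.0007 0.0007 0.0113] turn [ 0.1 -0.  -0. ] shift after turn [0.0007 0.0008 0.0113]
[ 0.6612466  -0.05356569  0.04645472] (array([ 0.6601, -0.05  ,  0.0671]), array([ 0.6598, -0.0529,  0.0671]), np.float64(84.2), np.float64(0.218), 81)
[ 0.66119947 -0.05353089  0.04645173] (array([ 0.6592, -0.0952,  0.0682]), array([ 0.6638, -0.0538,  0.068 ]), np.float64(83.7), np.float64(0.22), 80)
```

```bash
python3 -m jog '[{"fingers":0.0,"x":0,"y":0,"z":0.006,"rx":0,"ry":0,"rz":0},{"fingers":0.0,"x":0,"y":0,"z":0.005,"rx":0,"ry":0,"rz":0},{"fingers":0.0,"x":0,"y":0,"z":0,"rx":0,"ry":0,"rz":0},{"fingers":0.0,"x":0,"y":0,"z":0,"rx":0,"ry":0,"rz":0}]'
```

```text
clock: 8.45
tcp_pos: [0.6618, -0.0535, 0.0348]
orientation: [2.326, 2.109, 0.003]
contact_force: [5.0, -0.1, -1.0]
grip_width: 0.0343
gripper_force: 50.8
```

```bash
python3 -m jog '[{"fingers":0.0,"x":0,"y":0.002,"z":0.001,"rx":0,"ry":0,"rz":0},{"fingers":0.0,"x":0,"y":0,"z":0,"rx":0,"ry":0,"rz":0},{"fingers":0.045,"x":0,"y":0,"z":0,"rx":0,"ry":0,"rz":0},{"fingers":0.085,"x":0,"y":0,"z":0,"rx":0,"ry":0,"rz":0},{"fingers":0.085,"x":0,"y":0,"z":0,"rx":0,"ry":0,"rz":0},{"fingers":0.085,"x":0,"y":0,"z":0,"rx":0,"ry":0,"rz":0},{"fingers":0.085,"x":0,"y":0,"z":0,"rx":0,"ry":0,"rz":0}]'; python3 -m jog '[{"fingers":0.085,"x":0,"y":0,"z":-0.05,"rx":0,"ry":0,"rz":0},{"fingers":0.085,"x":0,"y":0,"z":-0.06,"rx":0,"ry":0,"rz":0},{"fingers":0.085,"x":0,"y":0,"z":-0.06,"rx":0,"ry":0,"rz":0}]';python3 -c "
from h import *
rel((.4797,-.261,.2),-97)
rel((.4797,-.261,.2),83)
print(r.get_obs()['joints'].round(2))
f=r.grab_frame('scene');P,C=cloud('scene',f)
Q=box(P,(.661,-.053),.125,.06,.1);print(line(Q),Q[:,2].max())
Q=box(P,(.661,-.053),.125,.03,.08);Q=Q[np.hypot(Q[:,0]-.661,Q[:,1]+.053)>.09];print(line(Q))
cv2.imwrite('pics/s2.png',cv2.resize(f[0][200:380,230:430,::-1],(600,540)))"
```

```text
clock: 9.32
tcp_pos: [0.6622, -0.0536, 0.0332]
orientation: [-2.328, -2.11, 0.0]
contact_force: [-0.1, 0.0, -1.0]
grip_width: 0.0852
gripper_force: 0.0
clock: 9.7
tcp_pos: [0.662, -0.0536, 0.205]
orientation: [-2.328, -2.109, 0.001]
contact_force: [0.8, -0.3, 0.5]
grip_width: 0.0849
gripper_force: 0.0
t 9.7 shift [-0.2243 -0.1611  0.0051] turn [-0.   0.  91.4] shift after turn [-0.1557  0.228   0.005 ]
t 9.7 shift [-0.2243 -0.1611  0.0051] turn [ -0.   -0.  -88.6] shift after turn [ 0.1557 -0.228   0.005 ]
[-0.33  0.51  0.45  1.63 -0.25  1.05  0.1 ]
(array([ 0.6671, -0.0592,  0.0658]), array([ 0.6652, -0.078 ,  0.0659]), np.float64(84.2), np.float64(0.169), 623) 0.07106664331534596
(array([ 0.6153, -0.0678,  0.0444]), array([ 0.6198, -0.0764,  0.045 ]), np.float64(117.6), np.float64(0.19), 305)
```

View pics/s2.png

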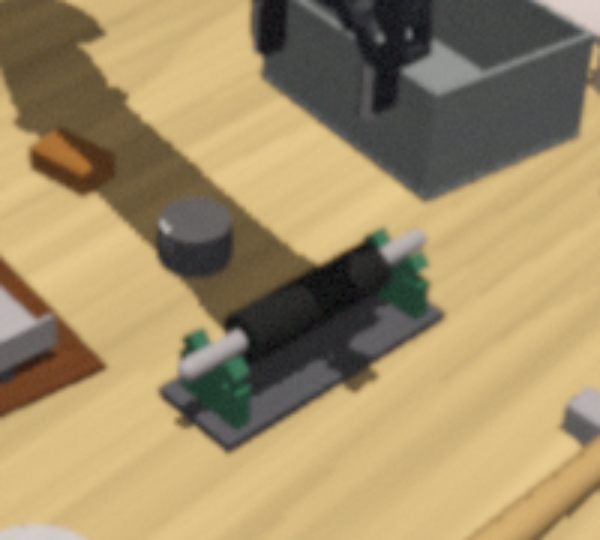

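The picture shows the roller down in both notches of the rest, from (215,358) to (405,245) with the rubber between the plates. Next is the tray.

```bash
python3 -m jog '[{"fingers":0.085,"x":-0.045,"y":-0.0322,"z":0,"rx":0,"ry":0,"rz":0},{"fingers":0.085,"x":-0.045,"y":-0.0322,"z":0,"rx":0,"ry":0,"rz":0},{"fingers":0.085,"x":-0.045,"y":-0.0322,"z":0,"rx":0,"ry":0,"rz":0},{"fingers":0.085,"x":-0.045,"y":-0.0322,"z":0,"rx":0,"ry":0,"rz":0},{"fingers":0.085,"x":-0.044,"y":-0.0322,"z":0.005,"rx":0,"ry":0,"rz":0}]';  python3 -m jog '[{"fingers":0.085,"x":0,"y":0,"z":0,"rx":0,"ry":0,"rz":-10.5},{"fingers":0.085,"x":0,"y":0,"z":0,"rx":0,"ry":0,"rz":-10.5},{"fingers":0.085,"x":0,"y":0,"z":0,"rx":0,"ry":0,"rz":-10.5},{"fingers":0.085,"x":0,"y":0,"z":0,"rx":0,"ry":0,"rz":-10.5},{"fingers":0.085,"x":0,"y":0,"z":0,"rx":0,"ry":0,"rz":-10.5},{"fingers":0.085,"x":0,"y":0,"z":0,"rx":0,"ry":0,"rz":-10.5},{"fingers":0.085,"x":0,"y":0,"z":0,"rx":0,"ry":0,"rz":-10.5},{"fingers":0.085,"x":0,"y":0,"z":0,"rx":0,"ry":0,"rz":-10.5}]'; python3 -m jog '[{"fingers":0.085,"x":0,"y":0,"z":0,"rx":0,"ry":0,"rz":-4.6},{"fingers":0.085,"x":0,"y":0,"z":0,"rx":0,"ry":0,"rz":0}]';python3 -c "
from h import *
rel((.4797,-.261,.112),83)
print(r.get_obs()['joints'].round(2))
for c in('scene','top'):
  P,C=cloud(c)
  Q=box(P,(.48,-.26),.10,.122,.145);print(line(Q),np.percentile(Q[:,2],[50,95]))
  print([(np.round(x['xyz'],4),x['score']) for x in r.landmark_of('tray_handle',c)[:1]])
"
```

```text
clock: 10.38
tcp_pos: [0.4791, -0.2622, 0.1986]
orientation: [2.327, 2.109, 0.001]
contact_force: [0.9, 0.1, -0.5]
grip_width: 0.0853
gripper_force: 0.0
clock: 11.38
tcp_pos: [0.48, -0.2608, 0.1982]
orientation: [0.309, 3.126, 0.0]
contact_force: [0.6, -0.3, -0.5]
grip_width: 0.0847
gripper_force: 0.0
clock: 11.62
tcp_pos: [0.48, -0.2609, 0.1982]
orientation: [0.194, 3.136, 0.0]
contact_force: [0.1, 0.1, 0.8]
grip_width: 0.0853
gripper_force: 0.0
t 11.625 shift [ 0.0003 -0.0002  0.0862] turn [ 0.   0.  -0.1] shift after turn [ 0.0003 -0.0002  0.0862]
[ 0.21  0.3   0.21  1.91 -0.08  0.93  1.91]
(array([ 0.4874, -0.2654,  0.1361]), array([ 0.4785, -0.2643,  0.1363]), np.float64(173.0), np.float64(0.134), 440) [0.13749358 0.14048121]
[(array([ 0.4811, -0.2602,  0.1326]), 0.64)]
(array([ 0.4691, -0.2601,  0.1354]), array([ 0.4798, -0.2613,  0.1353]), np.float64(173.4), np.float64(0.134), 377) [0.13583857 0.13942042]
[(array([ 0.4776, -0.2605,  0.1298]), 0.87)]
```

```bash
python3 -m jog '[{"fingers":0.085,"x":0,"y":0,"z":0.04,"rx":0,"ry":0,"rz":0},{"fingers":0.085,"x":0,"y":0,"z":0.035,"rx":0,"ry":0,"rz":0},{"fingers":0.085,"x":0,"y":0,"z":0.011,"rx":0,"ry":0,"rz":0},{"fingers":0.0,"x":0,"y":0,"z":0,"rx":0,"ry":0,"rz":0},{"fingers":0.0,"x":0,"y":0,"z":0,"rx":0,"ry":0,"rz":0},{"fingers":0.0,"x":0,"y":0,"z":0,"rx":0,"ry":0,"rz":0},{"fingers":0.0,"x":0,"y":0,"z":0,"rx":0,"ry":0,"rz":0},{"fingers":0.0,"x":0,"y":0,"z":0,"rx":0,"ry":0,"rz":0}]' 40; python3 -m jog '[{"fingers":0.0,"x":0,"y":0,"z":0,"rx":0,"ry":0,"rz":0},{"fingers":0.0,"x":0,"y":0,"z":0,"rx":0,"ry":0,"rz":0},{"fingers":0.0,"x":0,"y":0,"z":-0.02,"rx":0,"ry":0,"rz":0},{"fingers":0.0,"x":0,"y":0,"z":-0.04,"rx":0,"ry":0,"rz":0},{"fingers":0.0,"x":0,"y":0,"z":-0.05,"rx":0,"ry":0,"rz":0},{"fingers":0.0,"x":0,"y":0,"z":-0.03,"rx":0,"ry":0,"rz":0},{"fingers":0.0,"x":0,"y":0,"z":0,"rx":0,"ry":0,"rz":0}]' ;python3 -c "
from h import *
f=r.grab_frame('scene');cv2.imwrite('pics/s3.png',f[0][:,:,::-1])
for c in('scene','top'):
  P,C=cloud(c);t=r.get_obs()['tcp_pos']
  Q=box(P,t[:2],.14,.125,.195);print(t,rect(Q))
  # floor plane
  g=Q[Q[:,2]<t[2]-.07];A=np.c_[g[:,:2]-t[:2],np.ones(len(g))];print(np.linalg.lstsq(A,g[:,2],rcond=None)[0])
b=np.array([.5225,.248]);u=np.array([np.cos(np.radians(77.8)),np.sin(np.radians(77.8))])
h=b-.145*u;print('hook handle',h);rel((h[0]-.03*u[0],h[1]-.03*u[1],.25),77.8)
"
```

```text
clock: 12.82
tcp_pos: [0.4806, -0.2617, 0.1129]
orientation: [0.193, 3.134, -0.002]
contact_force: [1.0, -2.6, 2.0]
grip_width: 0.0127
gripper_force: 39.2
clock: 13.7
tcp_pos: [0.4807, -0.2601, 0.2531]
orientation: [0.191, 3.134, 0.001]
contact_force: [0.5, 0.4, -6.2]
grip_width: 0.0127
gripper_force: 39.4
[ 0.47892158 -0.25951944  0.25013677] (array([ 0.4787, -0.2602]), array([0.192, 0.133]), 82.3, 4814)
[-0.0018783  -0.01983864  0.16596081]
[ 0.47866146 -0.25953824  0.24968798] (array([ 0.4771, -0.2612]), array([0.192, 0.134]), 83.2, 4693)
[ 0.0110181  -0.03842583  0.16234988]
hook handle [0.4918579 0.1062747]
t 13.85 shift [0.0341 0.3348 0.0004] turn [ 0.1 -0.3  5.2] shift after turn [ 6.440e-02  3.303e-01 -3.000e-04]
```

View pics/s3.png

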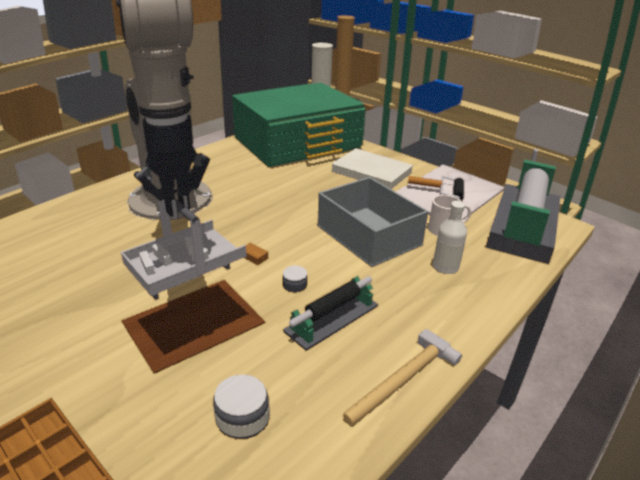

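The picture shows the tray held level at about (185,255) with the slugs in it. The board is bare at (193,323) and the bin is empty at (372,220).

```bash
python3 -m jog '[{"fingers":0.0,"x":0.003,"y":0.012,"z":0,"rx":0,"ry":0,"rz":0.65},{"fingers":0.0,"x":0.005,"y":0.026,"z":0,"rx":0,"ry":0,"rz":0.65},{"fingers":0.0,"x":0.006,"y":0.036,"z":0,"rx":0,"ry":0,"rz":0.65},{"fingers":0.0,"x":0.006,"y":0.042,"z":0,"rx":0,"ry":0,"rz":0.65},{"fingers":0.0,"x":0.006,"y":0.046,"z":0,"rx":0,"ry":0,"rz":0.65},{"fingers":0.0,"x":0.006,"y":0.046,"z":0,"rx":0,"ry":0,"rz":0.65},{"fingers":0.0,"x":0.006,"y":0.04,"z":0,"rx":0,"ry":0,"rz":0.65},{"fingers":0.0,"x":0.006,"y":0.033,"z":0,"rx":0,"ry":0,"rz":0.65}]'; python3 -m jog '[{"fingers":0.0,"x":0.006,"y":0.025,"z":0,"rx":0,"ry":0,"rz":0},{"fingers":0.0,"x":0.003,"y":0.015,"z":0,"rx":0,"ry":0,"rz":0},{"fingers":0.0,"x":0.001,"y":0.009,"z":0,"rx":0,"ry":0,"rz":0},{"fingers":0.0,"x":0,"y":0,"z":0,"rx":0,"ry":0,"rz":0},{"fingers":0.0,"x":0,"y":0,"z":0,"rx":0,"ry":0,"rz":0},{"fingers":0.0,"x":0,"y":0,"z":0,"rx":0,"ry":0,"rz":0}]'; cat > m.py <<'E'
from h import *
# tray and bin measured; bin axes from the first look
b=np.array([.5225,.248]);a=np.radians(77.8);u=np.array([np.cos(a),np.sin(a)]);v=np.array([u[1],-u[0]])
def inbin(p): d=np.asarray(p)[:2]-b;return np.round([d@v,d@u],4)
def tray(c,f=None):
    P,C=cloud(c,f);t=r.get_obs()['tcp_pos'];Q=box(P,t[:2],.14,t[2]-.125,t[2]-.055)
    d=Q[:,:2]-b;L=np.c_[d@v,d@u,Q[:,2]];lx,ly=inbin(t)
    L=L[L[:,1]<ly+.1];k=L[(abs(L[:,0]-lx)<.045)&(L[:,2]<t[2]-.085)]
    s=np.polyfit(k[:,1]-ly,k[:,2]-t[2],1) if len(k)>20 else None
    print(c,"tcp",np.round(t,4),"in bin",lx,ly,"tray rect",rect(L),"floor slope,z-tcp",s,len(k))
E
python3 - <<'E'
from m import *
for c in('scene','top'):
    tray(c);print([(n,np.round(x['xyz'],4),inbin(x['xyz']),x['score']) for n in('tray_edge','bin_rim') for x in r.landmark_of(n,c)[:1]])
    P,C=cloud(c);C=C.astype(int);m=(np.hypot(P[:,0]-.48,P[:,1]+.26)<.17)&(P[:,2]<.015)&(P[:,2]>-.002)&(C[:,0]<115)&(C[:,0]>C[:,2]+25)
    print("board",rect(P[m]))
rel((.4919-.008*u[0],.1063-.008*u[1],.25),77.8)
E
```

```text
clock: 14.85
tcp_pos: [0.4823, 0.0261, 0.2512]
orientation: [-0.332, -3.122, 0.0]
contact_force: [0.6, -0.3, -4.6]
grip_width: 0.0123
gripper_force: 39.4
clock: 15.6
tcp_pos: [0.4842, 0.0726, 0.2523]
orientation: [0.337, 3.123, -0.0]
contact_force: [-1.0, 0.1, -4.1]
grip_width: 0.0124
gripper_force: 39.4
scene tcp [0.4842 0.0727 0.2523] in bin -0.0004 -0.1794 tray rect (array([-0.0038, -0.1806]), array([0.14 , 0.194]), 0.9, 2989) floor slope,z-tcp [ 0.00756252 -0.09092809] 734
[('tray_edge', array([0.5019, 0.1664, 0.157 ]), array([-0.0029, -0.0841]), 0.59), ('bin_rim', array([0.5116, 0.162 , 0.1003]), array([ 0.0075, -0.0864]), 0.67)]
board (array([ 0.4763, -0.2614]), array([0.235, 0.167]), 79.6, 4770)
top tcp [0.4842 0.0733 0.2523] in bin -0.0005 -0.1789 tray rect (array([ 0.021 , -0.2675]), array([0.104, 0.043]), 26.3, 699) floor slope,z-tcp [-0.00563622 -0.0913795 ] 389
[]
board (array([ 0.4749, -0.2602]), array([0.241, 0.172]), 80.1, 7841)
t 16.0 shift [-0.0006  0.0257  0.0023] turn [ 0.  0. -0.] shift after turn [-0.0006  0.0257  0.0023]
```

```bash
python3 -m jog '[{"fingers":0.0,"x":0,"y":0.01,"z":0,"rx":0,"ry":0,"rz":0},{"fingers":0.0,"x":0,"y":0.012,"z":0.01,"rx":0,"ry":0,"rz":0},{"fingers":0.0,"x":0,"y":0,"z":0.018,"rx":0,"ry":0,"rz":0},{"fingers":0.0,"x":0,"y":0,"z":0.014,"rx":0,"ry":0,"rz":0},{"fingers":0.0,"x":0,"y":0,"z":0.008,"rx":0,"ry":0,"rz":0},{"fingers":0.0,"x":0,"y":0,"z":0.003,"rx":0,"ry":0,"rz":0},{"fingers":0.0,"x":0,"y":0,"z":0,"rx":0,"ry":0,"rz":0},{"fingers":0.0,"x":0,"y":0,"z":0,"rx":0,"ry":0,"rz":0}]';python3 - <<'E'
from m import *
f=r.grab_frame('scene');tray('scene',f);cv2.imwrite('pics/s4.png',cv2.resize(f[0][130:310,200:440,::-1],(720,540)))
print([(np.round(x['xyz'],4),inbin(x['xyz']),x['score']) for x in r.landmark_of('tray_edge','scene')[:1]])
E
```

```text
clock: 17.0
tcp_pos: [0.4892, 0.095, 0.1998]
orientation: [0.335, 3.123, 0.001]
contact_force: [0.1, 0.3, -5.2]
grip_width: 0.0123
gripper_force: 39.4
scene tcp [0.4892 0.0951 0.1998] in bin -0.0002 -0.1565 tray rect (array([ 0.0026, -0.1578]), array([0.22 , 0.194]), 0.5, 3146) floor slope,z-tcp [-0.00092428 -0.09135544] 753
[(array([0.5052, 0.1881, 0.103 ]), array([-0.0043, -0.0622]), 0.84)]
```

View pics/s4.png

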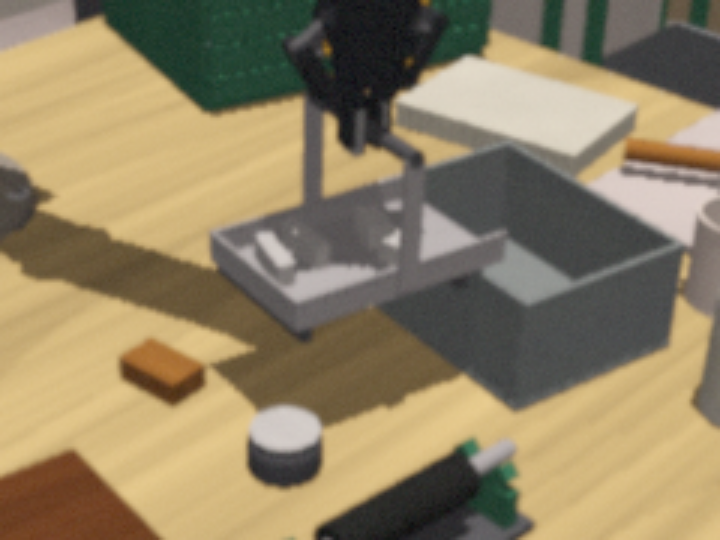

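The pouring end reaches over the wall, and the front runner, near (460,283), is outside it. I lower until it touches.

```bash
python3 -m jog '[{"fingers":0.0,"x":0,"y":0,"z":0.003,"rx":0,"ry":0,"rz":0},{"fingers":0.0,"x":0,"y":0,"z":0.002,"rx":0,"ry":0,"rz":0},{"fingers":0.0,"x":0,"y":0,"z":0.0,"rx":0,"ry":0,"rz":0}]';python3 -m jog '[{"fingers":0.0,"x":0,"y":0,"z":0.002,"rx":0,"ry":0,"rz":0},{"fingers":0.0,"x":0,"y":0,"z":0.0,"rx":0,"ry":0,"rz":0}]';python3 -m jog '[{"fingers":0.0,"x":0,"y":0.004,"z":0.0,"rx":0,"ry":0,"rz":0},{"fingers":0.0,"x":0,"y":0.003,"z":0.0,"rx":0,"ry":0,"rz":0},{"fingers":0.0,"x":0,"y":0.0,"z":0.0,"rx":0,"ry":0,"rz":0}]'
```

```text
clock: 17.48
tcp_pos: [0.489, 0.0947, 0.1944]
orientation: [0.335, 3.123, -0.0]
contact_force: [-0.8, -1.3, -1.0]
grip_width: 0.0125
gripper_force: 39.7
clock: 17.73
tcp_pos: [0.4893, 0.0937, 0.1932]
orientation: [0.336, 3.123, -0.002]
contact_force: [-2.6, -4.8, 6.1]
grip_width: 0.0123
gripper_force: 40.5
clock: 18.1
tcp_pos: [0.4916, 0.1003, 0.1939]
orientation: [0.337, 3.121, -0.002]
contact_force: [-3.1, -6.7, 9.5]
grip_width: 0.0127
gripper_force: 40.8
```

```bash
python3 -m jog '[{"fingers":0.0,"x":0,"y":0,"z":-0.0015,"rx":0,"ry":0,"rz":0},{"fingers":0.0,"x":0,"y":0.002,"z":0,"rx":0,"ry":0,"rz":0},{"fingers":0.0,"x":0,"y":0,"z":0.0,"rx":0,"ry":0,"rz":0}]';python3 -m jog '[{"fingers":0.0,"x":0,"y":0.003,"z":0,"rx":0,"ry":0,"rz":0},{"fingers":0.0,"x":0,"y":0,"z":0.0,"rx":0,"ry":0,"rz":0}]';python3 -m jog '[{"fingers":0.0,"x":0,"y":0.003,"z":0.0,"rx":0,"ry":0,"rz":0},{"fingers":0.0,"x":0,"y":0,"z":0.0,"rx":0,"ry":0,"rz":0}]'; python3 -c "
from m import *
tray('scene')"
```

```text
clock: 18.48
tcp_pos: [0.4914, 0.1032, 0.1945]
orientation: [0.335, 3.122, -0.001]
contact_force: [-0.9, -4.9, 5.1]
grip_width: 0.0128
gripper_force: 40.4
clock: 18.73
tcp_pos: [0.4921, 0.1061, 0.1946]
orientation: [0.335, 3.122, -0.001]
contact_force: [-0.5, -6.3, 6.5]
grip_width: 0.0123
gripper_force: 40.5
clock: 18.98
tcp_pos: [0.4926, 0.1078, 0.1951]
orientation: [0.337, 3.122, -0.003]
contact_force: [-3.4, -9.7, 12.9]
grip_width: 0.0127
gripper_force: 41.2
scene tcp [0.4926 0.1078 0.1951] in bin 0.0004 -0.1434 tray rect (array([ 0.0005, -0.1444]), array([0.194, 0.223]), 89.9, 3234) floor slope,z-tcp [-0.01466432 -0.09199283] 768
```

It is hooked: the rim stops it both downward and forward. Now I tip it in an arc about the rim, up to 20° first.

```bash
python3 -m jog '[{"fingers":0.0,"x":0,"y":0,"z":-0.001,"rx":0,"ry":0,"rz":0},{"fingers":0.0,"x":0,"y":0,"z":0,"rx":0,"ry":0,"rz":0},{"fingers":0.0,"x":0,"y":0.010,"z":-0.0055,"rx":0,"ry":0,"rz":0},{"fingers":0.0,"x":0,"y":0.0107,"z":-0.0042,"rx":0,"ry":0,"rz":0},{"fingers":0.0,"x":0,"y":0.011,"z":-0.0034,"rx":0,"ry":0,"rz":0},{"fingers":0.0,"x":0,"y":0.0113,"z":-0.0025,"rx":0,"ry":0,"rz":0},{"fingers":0.0,"x":0,"y":0,"z":0,"rx":0,"ry":0,"rz":0}]' 30; python3 - <<'E'
from m import *
f=r.grab_frame('scene');tray('scene',f);cv2.imwrite('pics/s5.png',cv2.resize(f[0][130:310,200:440,::-1],(720,540)))
E
```

```text
clock: 19.9
tcp_pos: [0.5021, 0.1519, 0.2115]
orientation: [0.333, 3.122, -0.0]
contact_force: [-1.4, -5.9, 6.9]
grip_width: 0.0127
gripper_force: 39.7
scene tcp [0.502  0.1514 0.2114] in bin 0.0004 -0.0987 tray rect (array([-0.0011, -0.1174]), array([0.221, 0.226]), 89.2, 1690) floor slope,z-tcp [-0.4978422  -0.10179106] 64
```

View pics/s5.png

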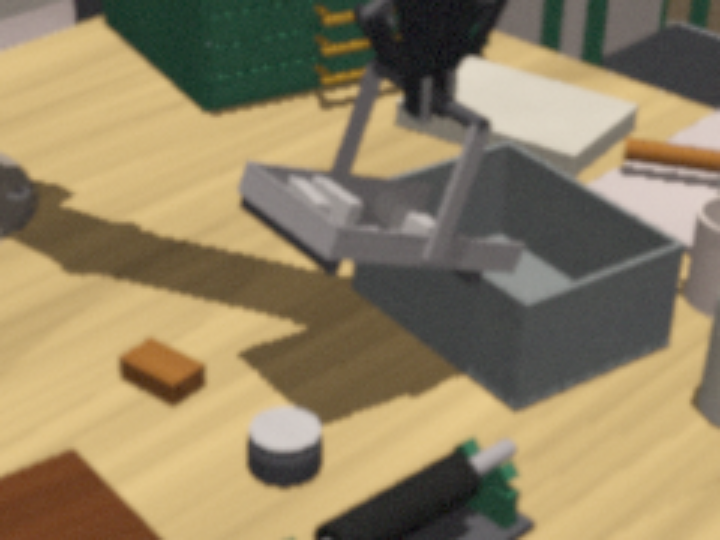

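The tray is tipped about 22° on the rim, with the runner caught outside and the slugs still inside. I continue the arc.

```bash
python3 -m jog '[{"fingers":0.0,"x":0,"y":0.0115,"z":-0.0015,"rx":0,"ry":0,"rz":0},{"fingers":0.0,"x":0,"y":0.0115,"z":-0.0004,"rx":0,"ry":0,"rz":0},{"fingers":0.0,"x":0,"y":0.0116,"z":0.0006,"rx":0,"ry":0,"rz":0},{"fingers":0.0,"x":0,"y":0.0116,"z":0.0018,"rx":0,"ry":0,"rz":0},{"fingers":0.0,"x":0,"y":0,"z":0,"rx":0,"ry":0,"rz":0}]';  python3 -m jog '[{"fingers":0.0,"x":0,"y":0.0112,"z":0.0027,"rx":0,"ry":0,"rz":0},{"fingers":0.0,"x":0,"y":0.0111,"z":0.0038,"rx":0,"ry":0,"rz":0},{"fingers":0.0,"x":0,"y":0.0107,"z":0.0047,"rx":0,"ry":0,"rz":0},{"fingers":0.0,"x":0,"y":0.0102,"z":0.0058,"rx":0,"ry":0,"rz":0},{"fingers":0.0,"x":0,"y":0,"z":0,"rx":0,"ry":0,"rz":0},{"fingers":0.0,"x":0,"y":0,"z":0,"rx":0,"ry":0,"rz":0}]'; python3 - <<'E'
from m import *
f=r.grab_frame('scene');g=r.grab_frame('top');tray('scene',f)
cv2.imwrite('pics/s6.png',np.hstack([cv2.resize(f[0][130:310,220:420,::-1],(400,360)),cv2.resize(g[0][180:345,130:310,::-1],(390,360))]))
E
```

```text
clock: 20.58
tcp_pos: [0.5114, 0.1983, 0.2101]
orientation: [0.332, 3.123, 0.002]
contact_force: [1.5, -1.6, 4.7]
grip_width: 0.0127
gripper_force: 39.0
clock: 21.32
tcp_pos: [0.5197, 0.2393, 0.1927]
orientation: [-0.334, -3.123, -0.0]
contact_force: [-0.0, -0.5, 0.7]
grip_width: 0.0124
gripper_force: 38.5
scene tcp [0.5198 0.2389 0.1928] in bin -0.0007 -0.0095 tray rect (array([ 0.0026, -0.0052]), array([0.226, 0.187]), 0.0, 2680) floor slope,z-tcp [-0.01677539 -0.10523662] 648
```

View pics/s6.png

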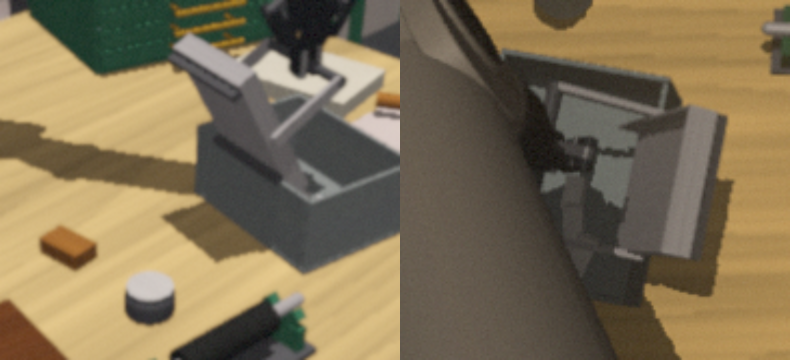

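The tray is now steeply tipped on the rim at about 60°. I go a little steeper, wait, and look for the slugs.

```bash
python3 -m jog '[{"fingers":0.0,"x":0,"y":0.0078,"z":0.0052,"rx":0,"ry":0,"rz":0},{"fingers":0.0,"x":0,"y":0.0074,"z":0.0058,"rx":0,"ry":0,"rz":0},{"fingers":0.0,"x":0,"y":0.007,"z":0.0068,"rx":0,"ry":0,"rz":0},{"fingers":0.0,"x":0,"y":0,"z":0,"rx":0,"ry":0,"rz":0},{"fingers":0.0,"x":0,"y":0,"z":0,"rx":0,"ry":0,"rz":0},{"fingers":0.0,"x":0,"y":0,"z":0,"rx":0,"ry":0,"rz":0}]'; python3 - <<'E'
from m import *
for c in('scene','top'):
    P,C=cloud(c);t=r.get_obs()['tcp_pos'];d=P[:,:2]-b;x=d@v;y=d@u
    Q=np.c_[x,y,P[:,2]];g=Q[(abs(x)<.05)&(y<-.1)&(y>-.22)&(P[:,2]>.12)&(P[:,2]<.35)]
    if len(g)>30:print(c,'underside slope deg',np.degrees(np.arctan(np.polyfit(g[:,1],g[:,2],1)[0])),len(g))
    for n in(1,2,3,4):
        print(n,[(np.round(k['xyz'],3),inbin(k['xyz']),round(k['score'],2)) for k in r.landmark_of(f'slug{n}_center',c)[:3]])
E
```

```text
clock: 22.18
tcp_pos: [0.5247, 0.2609, 0.1752]
orientation: [-0.335, -3.124, -0.001]
contact_force: [-0.6, -0.6, 0.7]
grip_width: 0.0128
gripper_force: 37.5
scene underside slope deg -54.64832531314082 914
1 []
2 [(array([ 0.663, -0.056,  0.001]), array([ 0.2018, -0.2674]), 0.21)]
3 []
4 []
top underside slope deg 27.78944327685766 1193
1 [(array([0.448, 0.246, 0.024]), array([-0.0721, -0.018 ]), 0.47)]
2 [(array([0.52 , 0.246, 0.   ]), array([-0.0024, -0.0029]), 0.29)]
3 [(array([0.514, 0.248, 0.019]), array([-0.0079, -0.0012]), 0.43)]
4 [(array([0.554, 0.257, 0.015]), array([0.029 , 0.0151]), 0.54)]
```

```bash
python3 - <<'E'
from m import *
from scipy import ndimage
f=r.grab_frame('top');P,C=cloud('top',f);d=P[:,:2]-b;Q=np.c_[d@v,d@u,P[:,2]]
g=Q[(abs(Q[:,0])<.1)&(abs(Q[:,1])<.078)&(Q[:,2]<.09)]
H=np.full((32,42),0.);n=H*0
for x,y,z in g:
    i,j=int((y+.08)/.005),int((x+.105)/.005);H[i,j]=max(H[i,j],z*1000)
for row in H[::-1]:print(' '.join('%2d'%k for k in row))
fs=r.grab_frame('scene');cv2.imwrite('pics/s7.png',np.hstack([cv2.resize(fs[0][130:270,260:420,::-1],(400,350)),cv2.resize(f[0][190:330,150:310,::-1],(400,350))]))
E
```

```text
0  0  0  0  0  0  0  0  0  0  0  0  0  0  0  0  0  0  0  0 12 18  0  0  0  0  0  0  0  0  0  0  0  0  0 19 78 69 85 50 38  0
 0  0  0  0  0  0  0  0  0  0  0  0  0  0  0  0  0  0  0  0  0  0  0  0  0  0  0  0  0  0  0  0  0  0  0  0  0  0  0  0  0  0
 0  0  0  0  0  0  0  0  0  0  0  0  0  0  0  0  0  0  0  0  0  0  0  0  0  0  0  0  0  0  0  0  0  0  0  0  0  0  0  0  0  0
 0  0  0  0  0  0  0  0  0  0  0  0  0  0  0  5  4  0  6  5  0  0  6  0  0  0  0  0  0  0  0  7  5  8  6  9  4  5  5  0  0  0
 0  0  0  0  0  0  0  0  0  0  0  0  0  0  6  7  6  7  9  8 10  8  7  0  0  0  0  0  0  0  3 11  6  7  7  7  8  8  6  0  0  0
 0  0  0  0  0  0  0  0  0  0  0  0  0  6  9 10  8  7  8  9  8  6  4  0  0  0  0  0  0  0  9  8  9  8  9 11  7  6  6  0  0  0
 0  0  0  0  0  0  0  0  0  0  0  0  9  7  8  8  6  8 13 10  7  7  8  8  0  0  0  0  0  0 10  9 10  9  8  8  6  9  8  0  3  0
 0  0  0  0  0  0  0  0  0  0  4  6  8  8  6  7  8  7  6  9  9  6  8  0  0  0  0  0  0  0  5  8  7 10  7  8  8  6 10  0  6  0
 0  0  0  0  0  0  0  0  0  0  9  7  6  7  6  7  9  8  7  8  6  8  7  6  0  0  0  0  0  0  0 
[... 2230 characters left out ...]
0  0  0  0  0  0  0  0  0  0  0  0  0  0 88  0  0  0  0  0  0  0  0  0
 0  9  7  8  7  6  7  7  7  0  0  0  0  0  0  0  0  0  0  0  0  0  0  0  0  0  0  0  0  0  0  0 86  0  0  0  0  0  0  0  0  0
 0  8  8  4  5  7  7  7  9  7  0  0  0  0  0  0  0  0  0  0  0  0  0  0  0  0  0  0  0  0  0  0 89  0  0  0  0  0  0  0  0  0
 0  0  0  0  0  0  0  0  0  0  0  0  0  0  0  0  0  0  0  0  0  0  0  0  0  0  0  0  0  0  0  0  0  0  0  0  0  0  0  0  0  0
 0  0  0  0  0  0  0  0  0  0  0  0  0  0  0  0  0  0  0  0  0  0  0  0  0  0  0  0  0  0  0  0  0  0  0  0  0  0  0  0  0  0
 0  0  0  0  0  0  0  0  0  0  0  0  0  0  0  0  0  0  0  0  0  0  0  0  0  0  0  0  0  0  0  0  0  0  0  0  0  0  0  0  0  0
```

View pics/s7.png

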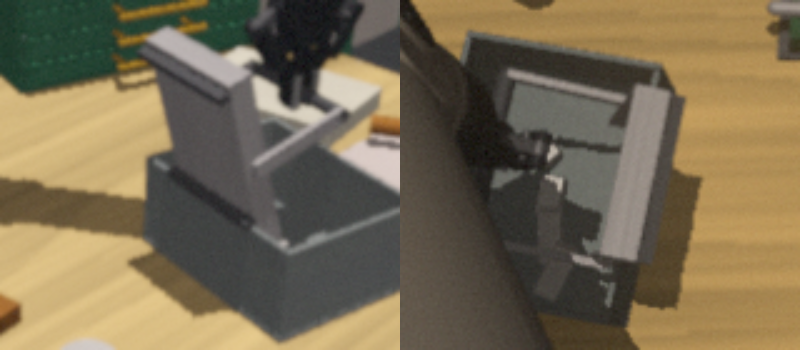

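All four slugs lie in the bin as two level blocks and two leaning ones: the height map shows them, and the top view shows light blocks near (550,185) and (590,260). The tray is at about 70° and bears on the rim. I swing it back along the arc.

```bash
python3 -m jog '[{"fingers":0.0,"x":0,"y":-0.007,"z":-0.0068,"rx":0,"ry":0,"rz":0},{"fingers":0.0,"x":0,"y":-0.0074,"z":-0.0058,"rx":0,"ry":0,"rz":0},{"fingers":0.0,"x":0,"y":-0.0078,"z":-0.0052,"rx":0,"ry":0,"rz":0},{"fingers":0.0,"x":0,"y":-0.0102,"z":-0.0058,"rx":0,"ry":0,"rz":0},{"fingers":0.0,"x":0,"y":-0.0107,"z":-0.0047,"rx":0,"ry":0,"rz":0},{"fingers":0.0,"x":0,"y":-0.0111,"z":-0.0038,"rx":0,"ry":0,"rz":0},{"fingers":0.0,"x":0,"y":-0.0112,"z":-0.0027,"rx":0,"ry":0,"rz":0},{"fingers":0.0,"x":0,"y":-0.0116,"z":-0.0018,"rx":0,"ry":0,"rz":0}]';python3 -m jog '[{"fingers":0.0,"x":0,"y":-0.0116,"z":-0.0006,"rx":0,"ry":0,"rz":0},{"fingers":0.0,"x":0,"y":-0.0115,"z":0.0004,"rx":0,"ry":0,"rz":0},{"fingers":0.0,"x":0,"y":-0.0115,"z":0.0015,"rx":0,"ry":0,"rz":0},{"fingers":0.0,"x":0,"y":-0.0113,"z":0.0025,"rx":0,"ry":0,"rz":0},{"fingers":0.0,"x":0,"y":-0.011,"z":0.0034,"rx":0,"ry":0,"rz":0},{"fingers":0.0,"x":0,"y":-0.0107,"z":0.0042,"rx":0,"ry":0,"rz":0},{"fingers":0.0,"x":0,"y":-0.010,"z":0.0055,"rx":0,"ry":0,"rz":0},{"fingers":0.0,"x":0,"y":0,"z":0,"rx":0,"ry":0,"rz":0}]'; python3 -c "
from m import *
tray('scene')
print([(np.round(x['xyz'],4),inbin(x['xyz']),x['score']) for x in r.landmark_of('tray_edge','scene')[:1]])"
```

```text
clock: 23.78
tcp_pos: [0.5091, 0.1852, 0.2132]
orientation: [0.335, 3.122, 0.002]
contact_force: [1.8, 2.3, -0.1]
grip_width: 0.0127
gripper_force: 37.4
clock: 24.78
tcp_pos: [0.4914, 0.1084, 0.1941]
orientation: [-0.337, -3.122, 0.002]
contact_force: [-0.7, -1.3, 3.9]
grip_width: 0.0127
gripper_force: 41.5
scene tcp [0.4915 0.109  0.1945] in bin -0.0009 -0.1424 tray rect (array([ 0.0012, -0.1438]), array([0.224, 0.195]), 0.1, 3214) floor slope,z-tcp [-0.01664336 -0.09087569] 1046
[(array([0.5137, 0.2015, 0.0991]), array([ 0.0012, -0.0473]), 0.64)]
```

It is level again. I unhook, lift and go back to the board.

```bash
python3 -m jog '[{"fingers":0.0,"x":0,"y":-0.006,"z":-0.004,"rx":0,"ry":0,"rz":0},{"fingers":0.0,"x":0,"y":-0.008,"z":-0.01,"rx":0,"ry":0,"rz":0},{"fingers":0.0,"x":0,"y":0,"z":-0.025,"rx":0,"ry":0,"rz":0},{"fingers":0.0,"x":0,"y":0,"z":-0.02,"rx":0,"ry":0,"rz":0},{"fingers":0.0,"x":0,"y":0,"z":0,"rx":0,"ry":0,"rz":0}]'; python3 -c "
from m import *
tray('scene');rel((.478,-.261,.2),81.8)"
```

```text
clock: 25.5
tcp_pos: [0.4898, 0.096, 0.2553]
orientation: [0.334, 3.121, 0.002]
contact_force: [-0.1, -0.4, -3.1]
grip_width: 0.0127
gripper_force: 40.8
scene tcp [0.489  0.0958 0.2541] in bin -0.0006 -0.1558 tray rect (array([-0.0008, -0.1611]), array([0.193, 0.137]), 89.7, 2844) floor slope,z-tcp [-0.01669103 -0.08906519] 787
t 25.55 shift [-0.0648 -0.3511  0.054 ] turn [ 0.  0. -4.] shift after turn [-0.04   -0.3547  0.0541]
```

```bash
python3 -m jog '[{"fingers":0.0,"x":-0.003,"y":-0.02,"z":0,"rx":0,"ry":0,"rz":-0.5},{"fingers":0.0,"x":-0.006,"y":-0.04,"z":0,"rx":0,"ry":0,"rz":-0.5},{"fingers":0.0,"x":-0.008,"y":-0.052,"z":0,"rx":0,"ry":0,"rz":-0.5},{"fingers":0.0,"x":-0.008,"y":-0.052,"z":0,"rx":0,"ry":0,"rz":-0.5},{"fingers":0.0,"x":-0.008,"y":-0.052,"z":0,"rx":0,"ry":0,"rz":-0.5},{"fingers":0.0,"x":-0.008,"y":-0.052,"z":0,"rx":0,"ry":0,"rz":-0.5},{"fingers":0.0,"x":-0.006,"y":-0.043,"z":0,"rx":0,"ry":0,"rz":-0.5},{"fingers":0.0,"x":-0.004,"y":-0.028,"z":0,"rx":0,"ry":0,"rz":-0.5}]'; python3 -m jog '[{"fingers":0.0,"x":-0.001,"y":-0.012,"z":0.03,"rx":0,"ry":0,"rz":0},{"fingers":0.0,"x":0,"y":0,"z":0.04,"rx":0,"ry":0,"rz":0},{"fingers":0.0,"x":0,"y":0,"z":0.03,"rx":0,"ry":0,"rz":0},{"fingers":0.0,"x":0,"y":0,"z":0,"rx":0,"ry":0,"rz":0},{"fingers":0.0,"x":0,"y":0,"z":0,"rx":0,"ry":0,"rz":0}]'; python3 -c "
from h import *
rel((.478,-.261,.112),81.8)"
```

```text
clock: 26.55
tcp_pos: [0.4763, -0.2489, 0.2524]
orientation: [-0.228, -3.131, 0.0]
contact_force: [-0.3, 0.9, -3.7]
grip_width: 0.0123
gripper_force: 40.8
clock: 27.18
tcp_pos: [0.4775, -0.2588, 0.1543]
orientation: [0.225, 3.133, -0.0]
contact_force: [0.6, -0.6, -3.2]
grip_width: 0.0124
gripper_force: 40.8
t 27.175 shift [-0.0008 -0.002   0.0423] turn [-0.  0. -0.] shift after turn [-0.0008 -0.0021  0.0423]
```

```bash
python3 -m jog '[{"fingers":0.0,"x":0,"y":-0.002,"z":0.02,"rx":0,"ry":0,"rz":0},{"fingers":0.0,"x":0,"y":0,"z":0.014,"rx":0,"ry":0,"rz":0},{"fingers":0.0,"x":0,"y":0,"z":0.005,"rx":0,"ry":0,"rz":0},{"fingers":0.0,"x":0,"y":0,"z":0.003,"rx":0,"ry":0,"rz":0},{"fingers":0.0,"x":0,"y":0,"z":0.001,"rx":0,"ry":0,"rz":0},{"fingers":0.0,"x":0,"y":0,"z":0,"rx":0,"ry":0,"rz":0}]'
```

```text
clock: 27.92
tcp_pos: [0.477, -0.2632, 0.1129]
orientation: [0.228, 3.131, -0.004]
contact_force: [-5.4, -4.5, 9.1]
grip_width: 0.0125
gripper_force: 42.0
```

It bears on the board, so I release, retreat and check.

```bash
python3 -m jog '[{"fingers":0.03,"x":0,"y":0,"z":-0.001,"rx":0,"ry":0,"rz":0},{"fingers":0.085,"x":0,"y":0,"z":0,"rx":0,"ry":0,"rz":0},{"fingers":0.085,"x":0,"y":0,"z":0,"rx":0,"ry":0,"rz":0},{"fingers":0.085,"x":0,"y":0,"z":0,"rx":0,"ry":0,"rz":0},{"fingers":0.085,"x":0,"y":0,"z":0,"rx":0,"ry":0,"rz":0},{"fingers":0.085,"x":0,"y":0,"z":-0.03,"rx":0,"ry":0,"rz":0},{"fingers":0.085,"x":0,"y":0,"z":-0.06,"rx":0,"ry":0,"rz":0},{"fingers":0.085,"x":0,"y":0,"z":-0.06,"rx":0,"ry":0,"rz":0}]'; python3 -m jog '[{"fingers":0.085,"x":0,"y":0,"z":-0.06,"rx":0,"ry":0,"rz":0},{"fingers":0.085,"x":0,"y":0,"z":0,"rx":0,"ry":0,"rz":0},{"fingers":0.085,"x":0,"y":0,"z":0,"rx":0,"ry":0,"rz":0},{"fingers":0.085,"x":0,"y":0,"z":0,"rx":0,"ry":0,"rz":0}]'; python3 - <<'E'
from h import *
for c in('scene','top'):
    f=r.grab_frame(c);P,C=cloud(c,f);cv2.imwrite(f'pics/{c}9.png',f[0][:,:,::-1])
    Q=box(P,(.48,-.26),.10,.122,.145);print(c,'handle',line(Q))
    Q=box(P,(.48,-.26),.15,.012,.06);print('tray',rect(Q))
    Q=box(P,(.661,-.053),.13,.03,.09);Q=Q[(Q[:,0]>.61)];print('roller',np.percentile(Q[:,2],99),line(Q[Q[:,2]>.055]))
    print([(n,np.round(k['xyz'],3)) for n in('slug1_center','slug2_center','slug3_center','slug4_center','inktin','woodtype','bigtin') for k in r.landmark_of(n,c)[:1]])
E
```

```text
clock: 28.92
tcp_pos: [0.4765, -0.2604, 0.2632]
orientation: [-0.225, -3.132, -0.0]
contact_force: [1.2, -0.7, -0.2]
grip_width: 0.0852
gripper_force: 0.0
clock: 29.42
tcp_pos: [0.4761, -0.2601, 0.32]
orientation: [-0.225, -3.13, -0.001]
contact_force: [-1.3, 0.6, 0.6]
grip_width: 0.0848
gripper_force: 0.0
scene handle (array([ 0.4832, -0.2696,  0.1361]), array([ 0.4736, -0.2683,  0.1363]), np.float64(172.4), np.float64(0.136), 436)
tray (array([ 0.4737, -0.267 ]), array([0.194, 0.135]), 80.5, 4534)
roller 0.07011296792478135 (array([ 0.667 , -0.0648,  0.0626]), array([ 0.6681, -0.0549,  0.0627]), np.float64(83.6), np.float64(0.214), 1012)
[('slug2_center', array([ 0.662, -0.054,  0.049])), ('slug3_center', array([0.51 , 0.256, 0.014])), ('inktin', array([ 0.535, -0.025,  0.002])), ('woodtype', array([ 0.388, -0.021, -0.002])), ('bigtin', array([ 0.721, -0.341,  0.004]))]
top handle (array([ 0.4586, -0.2634,  0.1356]), array([ 0.4747, -0.2655,  0.1357]), np.float64(172.6), np.float64(0.133), 395)
tray (array([ 0.4751, -0.2679]), array([0.192, 0.134]), 81.5, 4419)
roller 0.07020636494337328 (array([ 0.6613, -0.0534,  0.0628]), array([ 0.6613, -0.0537,  0.0628]), np.float64(84.5), np.float64(0.215), 953)
[('slug1_center', array([0.448, 0.246, 0.027])), ('slug2_center', array([0.476, 0.251, 0.024])), ('slug3_center', array([0.51 , 0.25 , 0.018])), ('slug4_center', array([0.553, 0.258, 0.015])), ('inktin', array([ 0.532, -0.027,  0.004])), ('woodtype', array([ 0.388, -0.022,  0.004])), ('bigtin', array([ 0.719, -0.34 ,  0.001]))]
```

View pics/scene9.png

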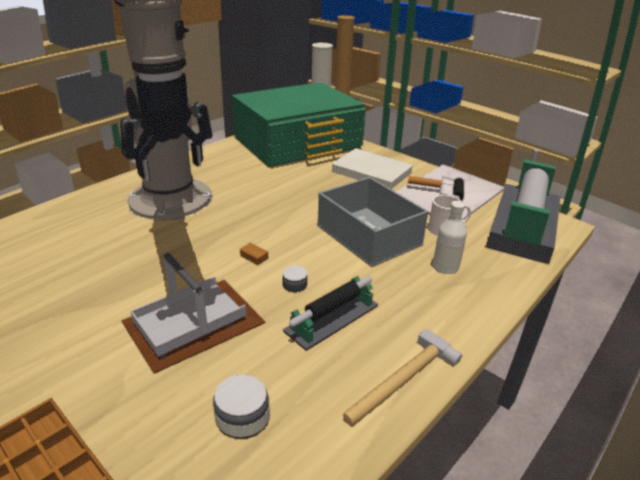

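The tray is empty and flat in the middle of its board at (193,318), the roller is in its rest at (332,300) and all four slugs are in the bin. I hand in.

```bash
python3 -c "
from bench import r
print(r.hand_in())"
```

```text
the job is handed in; nothing more can be done
None
```

I handed the job in at about 30 s on the robot's clock; no verdict came back, but my last camera check showed the roller seated in its rest, all four slugs in the bin, the empty tray flat on its board, and none of the three bystanders I re-measured moved.

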